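# Uncover the sugar mill, mesh its grinding cup and hold it down

## Task

Get the little green mill ready to grind: lift off its lid by the strap handle and hang the lid by that hook over the horizontal bar of the brass rail, so that it hangs there by itself. Then take the steel grinding cup, turn it until the teeth round its foot mesh with the slots in the mill's mouth, slide it all the way home and press it down fully against the mill's spring switch. The mill runs only while the cup is held down, so finish still gripping the cup and keeping it pressed; leave the other things on the counter where they stand.

Things in the scene. Friction and masses are not known exactly. Their poses are not given: they have to be found in the camera images.
- mill: the mill's motor base: round green housing 134 mm across, bare metal top, fixed to the counter. Origin: centre of its underside, z up; a small black control panel is on its -x side. On top is the mouth, an opening 84 mm wide in a rim of 106 mm outside diameter, 125 mm above the counter.
- mill_mouth (a point): centre of the mouth at rim height, axes as mill. Six black lands inside (tops 4 mm below the rim, edges rounded 3 mm) leave a 65 mm bore. Slots between them point 0, 60, 120, 180, 240, 300 deg from the mill's +x (two black rim marks beside each), 12.5 mm wide at the bore, wider outwards: play about 3 deg or 2 mm
- mill_switch (a joint): travel of the steel spring plate at the bottom of the mouth, m: 0 up (plate top 18 mm below the rim), 0.006 fully pressed (at its stop, 24 mm below the rim). Spring: 4 N to begin to move, 10 N at the stop; the cup's own weight does not move it
- mill_lid: the mill's lid: metal disc 100 mm across, 8 mm thick, 0.16 kg, a 72 mm rubber plug 3 mm deep below it sits in the mouth. Origin: centre of the disc's underside, z up; it starts on the mill's rim (origin 125 mm up). On top a strap handle shaped as a hook, 14 mm wide along y, see lid_hook; a bar enters it only from the lid's +x side
- lid_hook (a point): middle of the underside of the hook's arch, where the bar should lie: 72 mm above the lid's origin, axes as the lid. The strap stands on the disc at x = -21 mm, arches over (top 4 mm above this point, corners cut 45 deg) and comes down to a free end at x = +21 mm, 38 mm above the disc. 46 mm wide over both legs, 38 mm inside
- mill_cup: steel grinding cup, 90 mm tall, 0.18 to 0.29 kg, closed end up. Origin: centre of its foot, z up. Body 59 mm across at z = 22, 57 mm at z = 84 mm. Black collar at the foot, 60 mm across, with six teeth 9 mm wide, z = 1 to 15 mm, 76 mm across tips, at 0, 60, ... 300 deg from the cup's +x. Starts in one of two places, swapped with the oval tin
- rail: brass utensil rail fixed to the counter: a horizontal bar 10 mm in diameter along its y axis, on posts at y = -100 and +100 mm (feet 48 mm across). Origin: on the counter under the bar's middle, z up; the bar's axis is 170 mm above it; +x points to the back of the counter, away from the robot
- rail_mid (a point): middle of the bar's axis, 170 mm above the counter; axes as rail
- mug: mug with a pattern of green and blue scales, 85 mm across, 94 mm tall, loose, to be left alone
- carton_a: green carton standing upright, 26 x 48 x 75 mm, loose, to be left alone
- carton_b: second green carton like it, beside the first, loose, to be left alone
- oval_tin: oval white tin with a green lid, 78 x 64 x 20 mm, loose, to be left alone
- packet: flat teal packet, 52 x 82 x 18 mm, loose, to be left alone
- round_tin: round white tin, 45 mm across, 19 mm tall, loose, to be left alone

How it is judged:
On the way, in this order (a step that is already met when the one before it is completed fails the run):
1. the lid hangs by its hook on the brass bar, let go (contact force between mill_lid and rail above 0.4 N and z of lid_hook in the frame of rail between 0.163 and 0.187 m and x of lid_hook in the frame of rail between -0.022 and 0.022 m and angle between mill_lid's own z axis and vertical below 0.4 rad and contact force between the fingers and mill_lid below 0.1 N), for 0.2 s.
2. the cup's teeth have dropped between the lands of the mill's mouth (horizontal distance between mill_cup and mill_mouth below 0.005 m and z of mill_cup in the frame of mill below 0.112 m and angle between mill_cup's own z axis and vertical below 0.12 rad), for 0.1 s.
At the end, for the whole second after the job is handed in: The lid hangs free and still by its hook on the brass bar (within 22 mm, tilt under 23 deg); the cup stands meshed in the mouth (within 5 mm of centre, tilt under 6 deg) and the fingers hold it so that the switch is pressed at least 4 of its 6 mm through the last second (all of step 1 and value of joint mill_switch above 0.004 m and horizontal distance between mill_cup and mill_mouth below 0.005 m and z of mill_cup in the frame of mill below 0.1045 m and angle between mill_cup's own z axis and vertical below 0.1 rad and contact force between the fingers and mill_cup above 3 N and linear speed of mill_lid below 0.05 m/s and linear speed of mill_cup below 0.02 m/s); the arm keeps its last pose, push and grip.
It fails at once if another thing on the counter is pushed more than 30 mm or knocked over (distance of any of mug, carton_a, carton_b, oval_tin, packet, round_tin from where it was at the start of the episode above 0.03 m or angle between any of mug, carton_a, carton_b, oval_tin, packet, round_tin's own z axis and vertical above 0.6 rad).
It also fails if it takes over 51 s, if anything falls off the work surface, if the arm or the gripper's body presses on something with over 40 N, if the wrist force passes 120 N, or if a joint passes its speed limit or range.

## Robot

A 6-joint arm with a two-finger parallel gripper is mounted at the origin on a cart in front of the work surface, level with it; the furniture and walls round the work are solid. World frame = base frame: x ahead of the robot, y to its left, z up, the work surface at z = 0. Lengths are in m, angles in rad, forces in N, time in s.
With the tool pointing down it reaches from about 0.325 to 0.925 m from the base axis. Payload 3.1 kg.
Tool frame: the origin (TCP) lies at the very end of the fingers, on their centre line; the grasp point (between the pads) lies 19 mm behind it (grasp_offset is the z of the grasp point in the tool frame, in m); z points along the fingers, y is the line along which they close (so a half turn about z gives the same grasp; the last joint's range is limited). The gripper opens to 85 mm and grips with 20 to 120 N. Pads are 22 mm wide; open, the fingers measure 114 mm over their backs; the gripper's body (76 mm by 85 mm) begins 54 mm behind the grasp point. The pads swing forward as they close: fully open they stand 13 mm farther back than shut.
Start: joints at [1.039, 0.217, 1.613, -0, 1.311, -0.112], TCP at [0.255, 0.571, 0.231] pointing down, gripper open.
Joint ranges: [-2.75, 2.75], [-0.78, 2.1], [0.31, 2.55], [-1.13, 4.27], [0.13, 2.63], [-2.58, 2.58]. Speed limits (rad/s): [2.79, 2.79, 3.14, 3.14, 3.14, 3.14].

## Interface

Orientations are given as a unit quaternion [w, x, y, z].
In Python, from workcell import get_obs, snapshot, camera_model, finish_job, recognise, cut_out, grasp_offset gives the robot as it stands. The module is installed in compiled form; this text tells all that it offers.
- The arm moves only by the tool step_arm, never from a script. Its argument "rows" is text: rows parted by semicolons, each of 7 numbers parted by spaces: the opening, from 0 (shut) to 1 (fully open), then the shift along the tool's x, y, z as a fraction of full scale, then the turn, a rotation vector about the tool's x, y, z as a fraction of full scale. A call has exactly 8 rows; each row is the pose to reach, as a shift and turn from the pose commanded when the call began, along the tool's axes at that moment; what a row does not reach only later rows make up. Full scale, the value 1, is 500 mm for a shift and 1.5 rad for a turn. A row lasts 1/8 s, in which the tool goes at most 62.5 mm and 10.7 degrees, less where a joint would pass 70% of its speed; a pose out of reach is approached as far as the arm can. A call with a number of a shift or a turn outside -1 to 1 is refused whole. A call with a gripper value outside its range is refused whole. The fingers move at their own pace and stop on an object; "newtons" is the grip in N (left out, the last holds). Time passes only in rows, so rows that repeat a pose let the fingers close, or fill a call up. It gives the time, the measured TCP pose, the force, the opening and the grip force at its end, in the units of the state.
- get_obs(): the state, without advancing time (a new reading comes with each control period).
- snapshot(name): name is "scene" or "top"; returns the picture (384x512x3 uint8, red, green, blue); there is no depth.
- camera_model(name): a dict with "mtx" (3x3 intrinsics, pixels), "origin" and "rotation" of the camera in the world. Camera axes: x right, y down, z forward; pixel columns grow to the right and rows downward; lengths in m; the calibration is good to about 2 mm. A picture is of the moment at which its call begins. camera_model takes no time and is no camera call.
- finish_job(): hands the job in; it is judged then, once.
Trained networks look in the newest picture that a camera, given by its name, has taken for a name from the list of things; names that differ only in an ending like _2 or _b are one class to them, and where a whole thing is asked for, a point or a joint stands for the part that bears it (a point fixed in the world has none). Each returns a list of dicts, best first, with "score" (0 to 1); they miss things now and then, are a little off and sometimes report something else, mostly with a low value. They report only what shows in the picture. A call takes as long as a camera call.
- recognise(camera, label): "point" ([x, y, z] in m, in world coordinates, good to about 4 mm: the middle of the surface that is visible of it).
- cut_out(camera, label): "region" (384x512 bool, what is visible of it).
The state is a dict: "clock": time; "q": joint angles; "joint_vel": joint speeds; "joint_torque": joint torques, N m; "tcp_pos": TCP position; "orientation": TCP orientation; "wrist_force": force on the tool from outside, world axes, zero at the start; "wrist_torque": the same for the moment, N m; "width": finger opening in m; "finger_force": force on a finger pad.
Only numpy, scipy, OpenCV 4.12 (cv2) and the standard library are available. Lean on these libraries where they do the work, as an engineer would, in place of code of your own. Each camera call takes 0.05 s, during which the arm holds its last target. There are 200 camera calls.

## Working session

There is one attempt and no reset: what is moved stays moved. The work goes in short steps, Python scripts to look and compute and a tool call to move; the robot and the scene stay as the last step left them, time stands still between calls to the robot, and variables do not carry over. Pictures are saved under pics/ and viewed, at most 11 in all, crops included, and the job is handed in when it is done.

Besides the shell and the picture viewer there is one more tool, called after "Request:" as a command line: name --argument value ..., lists and objects as JSON in quotes. step_arm: Moves the arm, as the interface text tells. Its arguments: {"type":"object","properties":{"rows":{"type":"string"},"newtons":{"type":"number"}},"required":["rows"]}

```bash
mkdir -p pics; cat > h.py <<'E'
import numpy as np, cv2
from workcell import *
from scipy.spatial.transform import Rotation as R
def proj(cam,p):
    m=camera_model(cam); c=np.array(m["rotation"]).T@(np.array(p)-m["origin"]); u=np.array(m["mtx"])@c; return u[:2]/u[2]
def ray(cam,uv,z):
    m=camera_model(cam); d=np.array(m["rotation"])@np.linalg.inv(m["mtx"])@np.array([uv[0],uv[1],1.]); o=np.array(m["origin"]); return o+d*(z-o[2])/d[2]
def tool():
    o=get_obs(); w,x,y,z=o["orientation"]; return np.array(o["tcp_pos"]),R.from_quat([x,y,z,w]),o
def save(im,n): cv2.imwrite("pics/"+n,cv2.cvtColor(im,cv2.COLOR_RGB2BGR))
E
python3 - <<'E'
from h import *
a=snapshot("scene");b=snapshot("top");save(a,"s0.png");save(b,"t0.png")
for c in("scene","top"):
    m=camera_model(c);print(c,np.round(m["origin"],3),np.round(np.array(m["rotation"])[:,2],2),np.round(m["mtx"],0).tolist())
    for l in ["mill","mill_lid","lid_hook","mill_cup","rail","rail_mid","mug","carton_a","oval_tin","packet","round_tin"]:
        print(c,l,[(np.round(d["point"],3).tolist(),round(d["score"],2)) for d in recognise(c,l)[:3]])
o=get_obs();print(o,grasp_offset)
E
```

```text
Traceback (most recent call last):
IndexError: too many indices for array: array is 1-dimensional, but 2 were indexed
```

```bash
python3 - <<'E'
s=open('h.py').read().replace('np.array(m["rotation"])','rot(m)').replace('def proj','def rot(m):\n    w,x,y,z=m["rotation"]; return R.from_quat([x,y,z,w]).as_matrix()\ndef proj')
open('h.py','w').write(s)
E
python3 - <<'E'
from h import *
print(camera_model("top"), grasp_offset)
a=snapshot("scene");b=snapshot("top");save(a,"s0.png");save(b,"t0.png")
for c in("scene","top"):
    m=camera_model(c);print(c,np.round(m["origin"],3),np.round(rot(m),2).tolist(),np.round(m["mtx"],0).tolist())
    for l in ["mill","mill_lid","mill_cup","rail","mug","carton_a","oval_tin","packet","round_tin"]:
        print(c,l,[(np.round(d["point"],3).tolist(),round(d["score"],2)) for d in recognise(c,l)[:3]])
o=get_obs();print(o)
E
```

```text
{'mtx': array([[368.85921501,   0.        , 258.70999398],
       [  0.        , 368.85921501, 185.93415142],
       [  0.        ,   0.        ,   1.        ]]), 'origin': array([0.48690854, 0.12150157, 0.98364205]), 'rotation': array([-0.01437567,  0.7125454 , -0.70118543,  0.02028255])} -0.0187
scene [-0.012 -0.263  0.9  ] [[0.54, -0.65, 0.54], [-0.84, -0.41, 0.36], [-0.01, -0.64, -0.77]] [[440.0, 0.0, 257.0], [0.0, 440.0, 194.0], [0.0, 0.0, 1.0]]
scene mill [([0.523, 0.136, 0.069], 0.64)]
scene mill_lid [([0.561, 0.163, 0.135], 0.7)]
scene mill_cup [([0.402, 0.3, 0.065], 0.7)]
scene rail [([0.675, -0.069, 0.116], 0.67)]
scene mug [([0.537, 0.418, 0.066], 0.66), ([0.522, 0.139, 0.069], 0.41)]
scene carton_a [([0.62, 0.328, 0.052], 0.85), ([0.643, 0.289, 0.062], 0.7), ([0.403, 0.302, 0.064], 0.26)]
scene oval_tin [([0.477, -0.021, 0.016], 0.83), ([0.404, 0.298, 0.064], 0.54)]
scene packet [([0.423, 0.132, 0.02], 0.58), ([0.476, -0.023, 0.018], 0.33)]
scene round_tin [([0.624, -0.181, 0.02], 0.64), ([0.56, 0.165, 0.132], 0.35)]
top [0.487 0.122 0.984] [[0.02, -1.0, 0.05], [-1.0, -0.
[... 727 characters left out ...]
([ 1.03878687e+00,  2.16914397e-01,  1.61340731e+00,  7.16531439e-06,
        1.31129958e+00, -1.12222578e-01]), 'joint_vel': array([ 1.35353654e-04,  1.01768053e-03,  6.92319453e-04, -2.80624206e-03,
        1.54201374e-03,  7.63525136e-05]), 'joint_torque': array([ 2.22395370e-04, -3.96903455e+01, -3.04259741e+01, -2.70759974e-04,
        6.07209131e-04, -2.35947027e-05]), 'tcp_pos': array([0.25472304, 0.57074531, 0.23128749]), 'orientation': array([-7.81623777e-06,  2.08356580e-01,  9.78052931e-01, -1.24821710e-05]), 'wrist_force': array([0.89743995, 0.41470373, 1.11878825]), 'wrist_torque': array([ 0.05031515, -0.03353283,  0.02873796]), 'finger_force': 0.0, 'width': 0.08538585359191997}
```

View pics/s0.png

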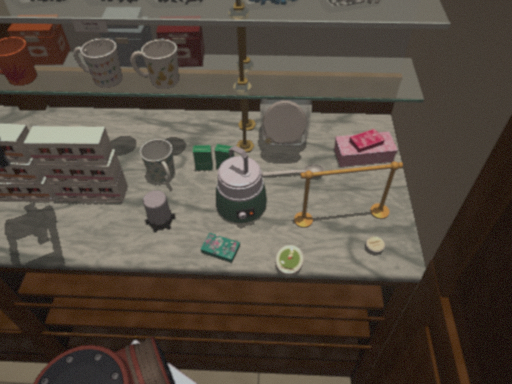

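View pics/t0.png

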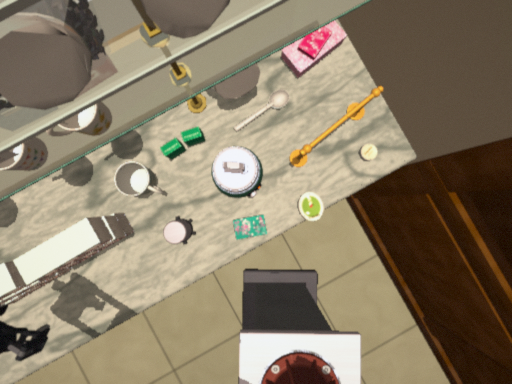

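```bash
python3 - <<'E'
from h import *
a=cv2.imread("pics/s0.png");b=cv2.imread("pics/t0.png")
cr=lambda i,x,y,w,h,s:cv2.resize(i[y:y+h,x:x+w],None,fx=s,fy=s,interpolation=cv2.INTER_CUBIC)
A=cr(b,205,138,66,66,6)[:, :396]; B=cr(b,155,208,50,50,4); C=cr(b,285,80,105,95,4)
D=cr(a,205,145,75,80,4); E=cr(a,130,180,50,50,4); 
c=np.zeros((600,800,3),np.uint8)
def put(i,x,y):
    h=min(i.shape[0],600-y);w=min(i.shape[1],800-x);c[y:y+h,x:x+w]=i[:h,:w]
put(cr(b,205,140,70,60,5),0,0);put(cr(b,155,210,50,45,5),350,0);put(cr(a,210,150,62,72,4),0,305);put(cr(a,138,182,45,45,5),255,305);put(cr(b,285,80,105,95,3),485,305);put(cr(a,290,155,120,75,1.8),603,0)
cv2.imwrite("pics/c0.png",c)
for cam,l in(("top","mill_lid"),("top","mill_cup"),("top","mill"),("top","rail"),("scene","mill_lid"),("scene","mill_cup"),("scene","rail")):
    (snapshot(cam) if 0 else None)
    for d in cut_out(cam,l)[:2]:
        ys,xs=np.nonzero(d["region"]);print(cam,l,round(d["score"],2),len(xs),xs.min(),xs.max(),ys.min(),ys.max(),xs.mean().round(1),ys.mean().round(1))
E
```

```text
top mill_lid 0.9 1440 214 256 147 188 234.7 167.7
top mill_cup 0.7 665 163 195 216 244 178.8 230.0
top mill 0.59 637 211 262 146 197 242.1 181.5
top rail 0.74 909 290 381 86 165 334.1 126.5
scene mill_lid 0.6 1149 219 260 147 187 239.6 169.4
scene mill_cup 0.72 887 144 175 191 230 158.2 210.8
scene rail 0.71 1224 295 401 162 227 346.3 191.1
```

View pics/c0.png

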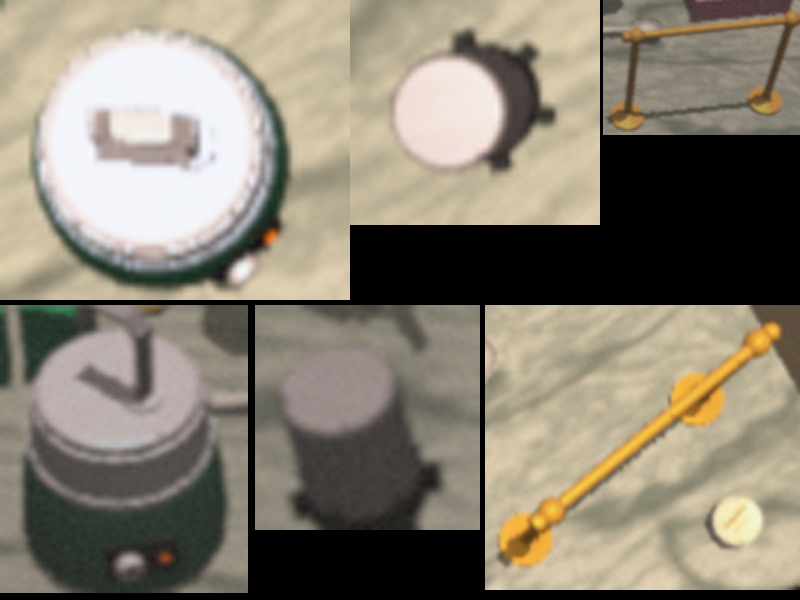

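```bash
cat >> h.py <<'E'
def tri(pt,ps):
    A=[];
    for cam,uv in(("top",pt),("scene",ps)):
        m=camera_model(cam);d=rot(m)@np.linalg.inv(m["mtx"])@np.array([uv[0],uv[1],1.]);d/=np.linalg.norm(d);P=np.eye(3)-np.outer(d,d);A.append((P,P@m["origin"]))
    return np.linalg.solve(A[0][0]+A[1][0],A[0][1]+A[1][1])
E
python3 - <<'E'
from h import *
l=tri((307,148.3),(307.8,174.4));r=tri((376,91.7),(395,165));print("bar",l.round(3),r.round(3),np.linalg.norm(l-r))
for cam,a,b in(("top",(307,148.3),(376,91.7)),("scene",(307.8,174.4),(395,165))):
    p,q=ray(cam,a,.17),ray(cam,b,.17);print(cam,p.round(3),q.round(3),np.linalg.norm(p-q).round(3),((p+q)/2).round(3),"xaxis yaw",np.degrees(np.arctan2(*(p-q)[[1,0]]))-90)
print("shelf low bracket",tri((178,72),(240,85)).round(3),"base",tri((197,103),(245,147)).round(3), "top",tri((152,35),(238,8)).round(3))
cp=ray("top",(174.8,232),.09);print("cup",cp.round(4),"scene",ray("scene",(138+(339-255)/5,182+(390-305)/5),.09).round(4))
for u,v in((464,42),(528,52),(545,115),(500,160)):
    t=ray("top",(155+(u-350)/5,210+v/5),.012);d=t-cp;print("tooth",np.degrees(np.arctan2(d[1],d[0])).round(1),np.hypot(d[0],d[1]).round(4))
print("lid top",ray("top",(236.2,169.4),.131).round(4),ray("top",(235,167.5),.131).round(4),"scene",ray("scene",(210+115/4,150+(390-305)/4),.133).round(4))
# outer extremes via Canny-free mask ellipse of lid
for cam in("top","scene"):
    rg=cut_out(cam,"mill_lid")[0]["region"].astype(np.uint8);c=max(cv2.findContours(rg,0,1)[0],key=cv2.contourArea);h=cv2.convexHull(c);e=cv2.fitEllipse(h);print(cam,np.round(e[0],1),np.round(e[1],1),round(e[2]),ray(cam,e[0],.13).round(4))
    rg=cut_out(cam,"mill_cup")[0]["region"].astype(np.uint8)
E
```

```text
bar [0.611 0.011 0.17 ] [ 0.742 -0.143  0.171] 0.20192547771932257
top [0.612 0.009 0.17 ] [ 0.743 -0.145  0.17 ] 0.202 [ 0.678 -0.068  0.17 ] xaxis yaw 40.308467755028516
scene [0.61  0.012 0.17 ] [ 0.741 -0.142  0.17 ] 0.203 [ 0.675 -0.065  0.17 ] xaxis yaw 40.38008440490691
shelf low bracket [0.762 0.294 0.21 ] base [ 0.756  0.285 -0.003] top [0.746 0.284 0.426]
cup [0.4166 0.3145 0.09  ] scene [0.4128 0.3141 0.09  ]
tooth 18.7 0.0311
tooth -43.7 0.0342
tooth -103.5 0.0343
tooth -161.8 0.0334
lid top [0.5663 0.1675 0.131 ] [0.5707 0.1704 0.131 ] scene [0.5626 0.1706 0.133 ]
top [234.7 167.7] [42.4 42.9] 126 [0.5703 0.171  0.13  ]
scene [238.9 167.8] [39.9 41.9] 122 [0.5743 0.1785 0.13  ]
```

```bash
python3 - <<'E'
from h import *
f=lambda u,v:(205+u/5,140+v/5)
print("arch c",ray("top",f(140,126),.201).round(4))
a,b=ray("top",f(170,127),.201),ray("top",f(110,124),.201);d=b-a;print("arch dir",np.degrees(np.arctan2(d[1],d[0])),np.linalg.norm(d))
print("shelf edge scene", [ray("scene",p,z).round(3).tolist() for z in(.21,.43) for p in((418,95),(80,92),(445,20))])
print("shelf edge top", [ray("top",p,z).round(3).tolist() for z in(.21,.43) for p in((0,168),(330,5))])
C=np.array([.566,.169,.125])
def wire(im,cam,yaw,col,s,o):
    Rz=R.from_euler('z',yaw,degrees=True).as_matrix()
    def P(q): return tuple(np.round((proj(cam,C+Rz@np.array(q))-o+.5)*s).astype(int).tolist())
    prof=[(-23,8),(-23,70),(-17,76),(17,76),(23,70),(23,46),(19,46)]
    for y in(-7,7):
        pts=[P((x/1e3,y/1e3,z/1e3)) for x,z in prof]
        cv2.polylines(im,[np.array(pts)],False,col,1)
    th=np.linspace(0,6.3,60)
    cv2.polylines(im,[np.array([P((.05*np.cos(t),.05*np.sin(t),.008)) for t in th])],False,(0,200,0),1)
out=np.zeros((600,800,3),np.uint8)
for i,(cam,fn,o,w) in enumerate((("top","t0",(205,135),66),("scene","s0",(207,140),66))):
    im=cv2.imread(f"pics/{fn}.png");x,y=o
    k=cv2.resize(im[y:y+66,x:x+66],None,fx=6,fy=6,interpolation=cv2.INTER_CUBIC)
    wire(k,cam,88,(0,0,255),6,np.array(o));wire(k,cam,98,(255,0,0),6,np.array(o))
    out[:396,i*400:i*400+396]=k
cv2.imwrite("pics/c1.png",out[:400])
E
```

```text
arch c [0.5687 0.1707 0.201 ]
arch dir 88.08644468793955 0.025568836088136742
shelf edge scene [[0.961, -0.107, 0.21], [0.518, 0.63, 0.21], [1.359, -0.05, 0.21], [0.651, -0.157, 0.43], [0.349, 0.346, 0.43], [0.922, -0.118, 0.43]]
shelf edge top [[0.554, 0.657, 0.21], [0.918, -0.032, 0.21], [0.535, 0.505, 0.43], [0.795, 0.012, 0.43]]
```

View pics/c1.png

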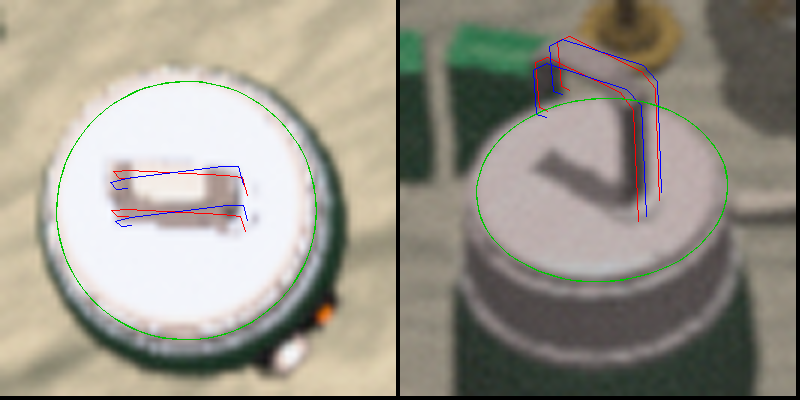

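```bash
cat >> h.py <<'E'
def cmd(x,y,z,psi,base=None):
    """numbers for a move to world TCP x,y,z with closing axis yaw psi (deg), tool down; base=(p,psi0) commanded start"""
    p,r,o=tool()
    if base is not None:
        p=np.array(base[:3]);a=np.radians(base[3]+90);r=R.from_matrix(np.array([[np.cos(a),np.sin(a),0],[np.sin(a),-np.cos(a),0],[0,0,-1]]).T)
    a=np.radians(psi+90);T=R.from_matrix(np.array([[np.cos(a),np.sin(a),0],[np.sin(a),-np.cos(a),0],[0,0,-1]]).T)
    d=r.inv().apply(np.array([x,y,z])-p)/.5; w=(r.inv()*T).as_rotvec()/1.5
    m=r.as_matrix(); print("t",round(o["clock"],2),"p",np.round(o["tcp_pos"],4),"psi",np.degrees(np.arctan2(m[1,1],m[0,1])).round(2),"tilt",np.degrees(np.arccos(-m[2,2])).round(2),"->",np.round(d,4),np.round(w,4))
E
python3 -c "
from h import *
cmd(.5676,.146,.235,-2)
cmd(.5676,.146,.168,-2,(.5676,.146,.235,-2))"
```

```text
t 1.65 p [0.2547 0.5708 0.2313] psi 65.95 tilt 0.0 -> [-0.9177 -0.5208 -0.0074] [ 0.     -0.      0.7906]
t 1.65 p [0.2547 0.5708 0.2313] psi -2.0 tilt 0.0 -> [0.    0.    0.134] [0. 0. 0.]
```

Request:
step_arm --rows "1 -0.11 -0.06 -0.01 0 0 0.1; 1 -0.22 -0.125 -0.01 0 0 0.2; 1 -0.33 -0.187 -0.01 0 0 0.3; 1 -0.44 -0.25 -0.01 0 0 0.4; 1 -0.55 -0.312 -0.01 0 0 0.5; 1 -0.66 -0.375 -0.01 0 0 0.6; 1 -0.77 -0.437 -0.01 0 0 0.7; 1 -0.87 -0.495 -0.01 0 0 0.79"

```text
clock: 2.65
tcp_pos: [0.5518, 0.1663, 0.2366]
orientation: [0.0, 0.721, 0.693, 0.0]
wrist_force: [0.8, 0.4, 0.4]
width: 0.0855
finger_force: 0.0
```

```bash
python3 -c "
from h import *
cmd(.5676,.146,.168,-2)"
```

```text
t 2.65 p [0.5518 0.1663 0.2366] psi -2.21 tilt 0.06 -> [-0.0393  0.0331  0.1373] [ 0.0006 -0.0003 -0.0025]
```

Request:
step_arm --rows "1 -0.039 0.033 0 0 0 0; 1 -0.039 0.033 0.06 0 0 0; 1 -0.039 0.033 0.137 0 0 0; 1 -0.039 0.033 0.137 0 0 0; 0 -0.039 0.033 0.137 0 0 0; 0 -0.039 0.033 0.137 0 0 0; 0 -0.039 0.033 0.137 0 0 0; 0 -0.039 0.033 0.137 0 0 0" --newtons 60

```text
clock: 3.65
tcp_pos: [0.5671, 0.1481, 0.1688]
orientation: [0.001, 0.719, 0.695, 0.001]
wrist_force: [0.9, -0.5, 2.6]
width: 0.0124
finger_force: 52.4
```

```bash
python3 -c "
from h import *
p,r,o=tool();print(p,o['width'],o['finger_force'],o['wrist_force'])
a=snapshot('scene');b=snapshot('top');c=np.hstack([cv2.resize(i[y:y+100,x:x+100],None,fx=4,fy=4) for i,x,y in((a,190,110),(b,185,115))]);save(c,'c2.png')
cmd(.5676,.146,.168,-2)"
```

```text
[0.56714063 0.14814247 0.16883983] 0.01243233626068012 52.39385935943574 [ 0.90021501 -0.53282456  2.57983876]
t 3.75 p [0.5671 0.1481 0.1688] psi -1.95 tilt 0.1 -> [-0.0042  0.0011  0.0016] [ 0.0012 -0.0002  0.0006]
```

View pics/c2.png

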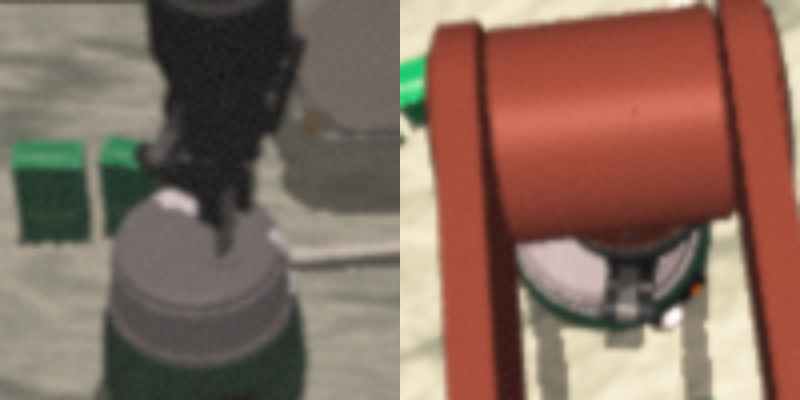

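```bash
python3 -c "
from h import *
b=(.5671,.1481,.1688,-1.95)
cmd(.5671,.148,.19,-2,b)
cmd(.470,-.051,.19,-26,b)
cmd(.563,-.1624,.188,-49.65,(.470,-.051,.19,-26))"
```

```text
t 3.75 p [0.5671 0.1481 0.1688] psi -1.95 tilt 0.0 -> [-0.0002  0.     -0.0424] [0.     0.     0.0006]
t 3.75 p [0.5671 0.1481 0.1688] psi -1.95 tilt 0.0 -> [-0.4046 -0.1805 -0.0424] [0.     0.     0.2798]
t 3.75 p [0.5671 0.1481 0.1688] psi -26.0 tilt 0.0 -> [-0.1187  0.2648  0.004 ] [0.     0.     0.2752]
```

Request:
step_arm --rows "0 0 0 -0.02 0 0 0; 0 0 0 -0.042 0 0 0; 0 -0.07 -0.03 -0.042 0 0 0.05; 0 -0.16 -0.07 -0.042 0 0 0.11; 0 -0.25 -0.11 -0.042 0 0 0.17; 0 -0.33 -0.15 -0.042 0 0 0.23; 0 -0.39 -0.175 -0.042 0 0 0.27; 0 -0.405 -0.18 -0.042 0 0 0.28"

```text
clock: 4.75
tcp_pos: [0.4691, -0.0527, 0.1893]
orientation: [0.0, 0.849, 0.529, 0.0]
wrist_force: [-0.1, 1.1, -1.6]
width: 0.0121
finger_force: 58.5
```

```bash
python3 -c "
from h import *
cmd(.563,-.1624,.188,-49.65);print(tool()[2]['width'],tool()[2]['finger_force'])
save(snapshot('scene'),'s3.png');snapshot('top')
for c in('scene','top'):print([(np.round(d['point'],3),d['score']) for d in recognise(c,'mill_lid')])"
```

```text
t 4.75 p [ 0.4691 -0.0527  0.1893] psi -26.18 tilt 0.03 -> [-0.114   0.2654  0.0028] [ 4.000e-04 -1.000e-04  2.731e-01]
0.012085819688572235 58.539476967416704
[(array([ 0.461, -0.041,  0.153]), 0.57)]
[(array([ 0.482, -0.017,  0.152]), 0.69), (array([ 0.666, -0.053,  0.174]), 0.43)]
```

View pics/s3.png

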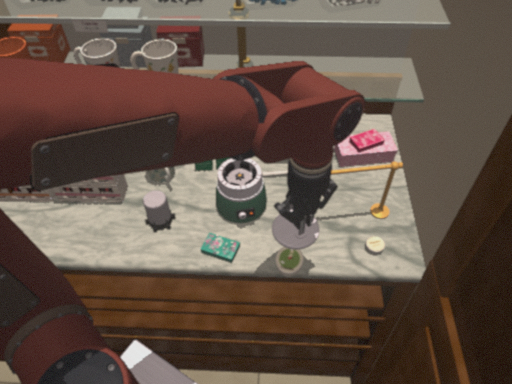

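Request:
step_arm --rows "0 -0.02 0.04 0 0 0 0.05; 0 -0.05 0.11 0 0 0 0.11; 0 -0.08 0.19 0.002 0 0 0.18; 0 -0.105 0.245 0.003 0 0 0.24; 0 -0.114 0.265 0.003 0 0 0.273; 0 -0.114 0.265 0.003 0 0 0.273; 0 -0.114 0.265 0.003 0 0 0.273; 0 -0.114 0.265 0.003 0 0 0.273"

```text
clock: 5.95
tcp_pos: [0.5635, -0.1597, 0.1872]
orientation: [-0.0, 0.938, 0.347, -0.0]
wrist_force: [0.5, -0.2, -1.0]
width: 0.0124
finger_force: 58.7
```

```bash
python3 -c "
from h import *
cmd(.659,-.0809,.188,-49.65)
save(snapshot('top'),'t4.png');a=snapshot('scene');save(np.hstack([a,snapshot('top')])[:,:],'x.png');c=np.hstack([cv2.resize(i[y:y+130,x:x+130],None,fx=3,fy=3) for i,x,y in((a,280,130),(snapshot('top'),290,70))]);save(c,'c4.png')
for c in('scene','top'):print([(np.round(d['point'],3),d['score']) for d in recognise(c,'mill_lid')])"
```

```text
t 5.95 p [ 0.5635 -0.1597  0.1872] psi -49.39 tilt 0.03 -> [ 0.2476  0.0047 -0.0016] [-0.0004  0.      0.0031]
[(array([ 0.564, -0.148,  0.154]), 0.58)]
[(array([ 0.584, -0.132,  0.152]), 0.97)]
```

View pics/c4.png

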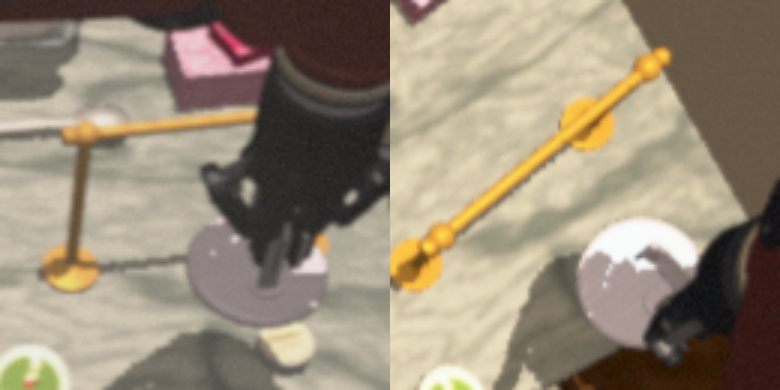

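```bash
python3 -c "
from h import *
print(ray('top',(372.7,164.3),.151), ray('scene',(280+257/3,130+273/3),.151))"
```

```text
[ 0.58125457 -0.14340547  0.151     ] [ 0.57299437 -0.14747825  0.151     ]
```

Request:
step_arm --rows "0 0.03 0.001 -0.002 0 0 0.003; 0 0.08 0.002 -0.002 0 0 0.003; 0 0.13 0.003 -0.002 0 0 0.003; 0 0.18 0.004 -0.002 0 0 0.003; 0 0.22 0.005 -0.002 0 0 0.003; 0 0.243 0.005 -0.002 0 0 0.003; 0 0.248 0.005 -0.002 0 0 0.003; 0 0.248 0.005 -0.002 0 0 0.003"

```text
clock: 7.25
tcp_pos: [0.6593, -0.0822, 0.1881]
orientation: [-0.0, 0.939, 0.344, -0.0]
wrist_force: [0.4, -0.1, -1.3]
width: 0.0126
finger_force: 58.7
```

```bash
python3 -c "
from h import *
cmd(.659,-.0809,.147,-49.65)"
```

```text
t 7.25 p [ 0.6593 -0.0822  0.1881] psi -49.74 tilt 0.04 -> [ 0.0012 -0.0024  0.0822] [-0.0002  0.0004 -0.001 ]
```

No contact so far; lower until the arch meets the bar.

Request:
step_arm --rows "0 0 0 0.02 0 0 0; 0 0 0 0.04 0 0 0; 0 0 0 0.06 0 0 0; 0 0 0 0.068 0 0 0; 0 0 0 0.072 0 0 0; 0 0 0 0.076 0 0 0; 0 0 0 0.079 0 0 0; 0 0 0 0.081 0 0 0"

```text
clock: 8.25
tcp_pos: [0.6598, -0.082, 0.148]
orientation: [0.0, 0.939, 0.344, 0.0]
wrist_force: [0.1, 0.5, -1.4]
width: 0.012
finger_force: 58.6
```

Request:
step_arm --rows "0 0 0 0.002 0 0 0; 0 0 0 0.003 0 0 0; 0 0 0 0.004 0 0 0; 0 0 0 0.005 0 0 0; 0 0 0 0.006 0 0 0; 0 0 0 0.006 0 0 0; 0 0 0 0.006 0 0 0; 0 0 0 0.006 0 0 0"

```text
clock: 9.25
tcp_pos: [0.66, -0.0821, 0.1465]
orientation: [0.0, 0.939, 0.344, 0.0]
wrist_force: [-4.3, 0.5, 5.7]
width: 0.0124
finger_force: 59.9
```

Request:
step_arm --rows "0.3 0 0 -0.001 0 0 0; 0.4 0 0 -0.001 0 0 0; 0.5 0 0 -0.001 0 0 0; 0.5 0 0 -0.001 0 0 0; 0.5 0 0 -0.02 0 0 0; 0.5 0 0 -0.06 0 0 0; 0.5 0 0 -0.12 0 0 0; 0.5 0 0 -0.2 0 0 0"

```text
clock: 10.25
tcp_pos: [0.6594, -0.082, 0.2465]
orientation: [-0.0, 0.939, 0.344, -0.0]
wrist_force: [-0.4, -0.2, -0.4]
width: 0.0427
finger_force: 0.0
```

```bash
python3 -c "
from h import *
a=snapshot('scene');b=snapshot('top')
c=np.hstack([cv2.resize(i[y:y+100,x:x+100],None,fx=4,fy=4) for i,x,y in((a,300,140),(a,190,130))]);save(c,'c5.png');save(b,'t5.png')
for c in('scene','top'):print([(np.round(d['point'],3),d['score']) for d in recognise(c,'mill_lid')])
cmd(.66,-.082,.25,-49.7)"
```

```text
[(array([ 0.664, -0.073,  0.111]), 0.68), (array([0.648, 0.287, 0.065]), 0.45)]
[(array([ 0.67 , -0.058,  0.106]), 0.62), (array([0.622, 0.001, 0.174]), 0.3)]
t 10.45 p [ 0.661  -0.0823  0.2482] psi -49.73 tilt 0.31 -> [-0.0011 -0.0017 -0.0037] [ 0.0029 -0.0021 -0.0003]
```

View pics/c5.png

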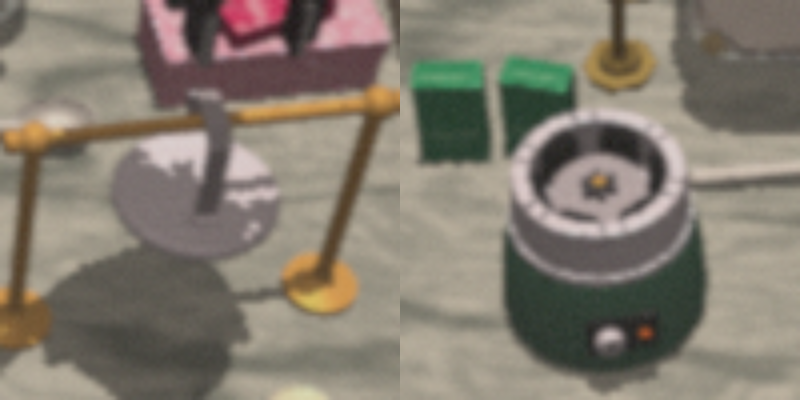

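```bash
python3 -c "
from h import *
cmd(.415,.3143,.23,0)"
```

```text
t 10.45 p [ 0.661  -0.0823  0.2482] psi -49.73 tilt 0.31 -> [ 0.1373 -0.9234  0.0328] [ 0.0036 -0.0008 -0.5786]
```

Request:
step_arm --rows "0.5 0.01 -0.06 -0.01 0 0 -0.05; 0.7 0.03 -0.17 -0.01 0 0 -0.11; 1 0.045 -0.29 -0.01 0 0 -0.19; 1 0.06 -0.41 0 0 0 -0.27; 1 0.08 -0.53 0 0 0 -0.35; 1 0.095 -0.65 0.01 0 0 -0.43; 1 0.115 -0.77 0.02 0 0 -0.51; 1 0.13 -0.88 0.03 0 0 -0.578"

```text
clock: 11.45
tcp_pos: [0.4227, 0.297, 0.2287]
orientation: [-0.0, 0.706, 0.708, -0.001]
wrist_force: [-0.0, 0.6, -0.1]
width: 0.0857
finger_force: 0.0
```

```bash
python3 -c "
from h import *
cmd(.415,.3143,.23,0)
a=snapshot('scene');b=snapshot('top');save(b,'t6.png');save(a,'s6.png')
c=np.hstack([cv2.resize(b[y:y+60,x:x+60],None,fx=6,fy=6,interpolation=cv2.INTER_CUBIC) for x,y in((208,140),)]+[cv2.resize(a[148:208,210:270],None,fx=6,fy=6,interpolation=cv2.INTER_CUBIC)]);save(c,'c6.png')"
```

```text
t 11.45 p [0.4227 0.297  0.2287] psi 0.16 tilt 0.1 -> [ 0.0347 -0.0154 -0.0027] [-0.001   0.0004  0.0018]
```

View pics/c6.png

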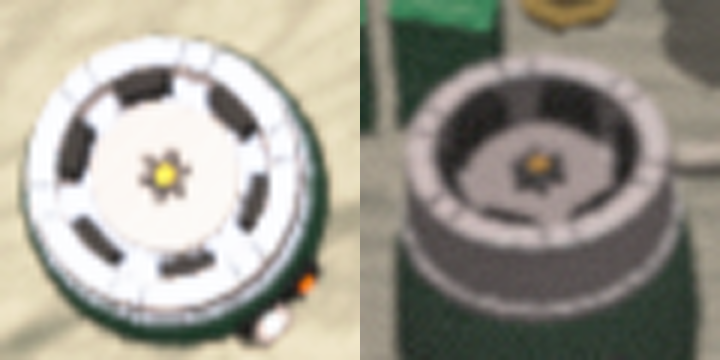

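```bash
cat > fit.py <<'E'
from h import *
from scipy.optimize import minimize
from scipy.ndimage import map_coordinates
im={}
for c,f in(("top","t6"),("scene","s6")):
    g=cv2.imread(f"pics/{f}.png",0).astype(float);im[c]=g
def samp(c,P):
    m=camera_model(c);q=(P-m["origin"])@rot(m);u=q@np.array(m["mtx"]).T;u=u[:,:2]/u[:,2:];return map_coordinates(im[c],[u[:,1],u[:,0]],order=1)
def pts(x,y,yaw,rs,dth,z):
    th=np.radians(yaw+np.array([[k*60+d for d in dth] for k in range(6)]).ravel());r,t=np.meshgrid(rs,th);return np.c_[x+(r*np.cos(t)).ravel(),y+(r*np.sin(t)).ravel(),np.full(r.size,z)]
L=np.linspace(-18,18,13);S=np.linspace(-6,6,5);A=np.arange(-30,30,3)
def score(p,c):
    x,y,yaw=p
    s=-samp(c,pts(x,y,yaw+30,np.linspace(.0345,.041,4),L,.121)).mean()+samp(c,pts(x,y,yaw,np.linspace(.035,.041,4),S,.121)).mean()
    s+=samp(c,pts(x,y,yaw,np.linspace(.044,.0515,4),A,.125)).mean()-samp(c,pts(x,y,yaw,np.linspace(.0545,.058,3),A,.125)).mean()
    return -s
for c in("top","scene"):
    best=min((minimize(score,(.568,.171,y0),args=(c,),method="Nelder-Mead",options=dict(initial_simplex=[(.568,.171,y0),(.573,.171,y0),(.568,.176,y0),(.568,.171,y0+6)])) for y0 in range(0,60,10)),key=lambda r:r.fun)
    print(c,best.x.round(4),best.fun.round(1))
f=lambda u,v:(208+(u+.5)/6-.5,140+(v+.5)/6-.5)
Q=np.array([ray("top",f(*p),.120)[:2] for p in((145,87),(233,112),(255,202),(187,263),(98,240),(77,148))])
(cx,cy),rr=Q.mean(0),0;d=Q-[cx,cy];a=np.degrees(np.arctan2(d[:,1],d[:,0]));print("lands",cx.round(4),cy.round(4),np.hypot(*d.T).round(4),a.round(1),"slot",((a-30)%60).round(1))
k=ray("top",f(272,322),.06);print("knob dir",np.degrees(np.arctan2(k[1]-cy,k[0]-cx)))
E
python3 fit.py
```

```text
Traceback (most recent call last):
  File "fit.py", line 18, in <module>
    best=min((minimize(score,(.568,.171,y0),args=(c,),method="Nelder-Mead",options=dict(initial_simplex=[(.568,.171,y0),(.573,.171,y0),(.568,.176,y0),(.568,.171,y0+6)])) for y0 in range(0,60,10)),key=lambda r:r.fun)
  File "fit.py", line 18, in <genexpr>
    best=min((minimize(score,(.568,.171,y0),args=(c,),method="Nelder-Mead",options=dict(initial_simplex=[(.568,.171,y0),(.573,.171,y0),(.568,.176,y0),(.568,.171,y0+6)])) for y0 in range(0,60,10)),key=lambda r:r.fun)
              ~~~~~~~~^^^^^^^^^^^^^^^^^^^^^^^^^^^^^^^^^^^^^^^^^^^^^^^^^^^^^^^^^^^^^^^^^^^^^^^^^^^^^^^^^^^^^^^^^^^^^^^^^^^^^^^^^^^^^^^^^^^^^^^^^^^^^^^^^^^^^^^^^^^^^^^^^^^
  File "fit.py", line 14, in score
    s=-samp(c,pts(x,y,yaw+30,np.linspace(.0345,.041,4),L,.121)).mean()+samp(c,pts(x,y,yaw,np.linspace(.035,.041,4),S,.121)).mean()
                                                                       ~~~~^^^^^^^^^^^^^^^^^^^^^^^^^^^^^^^^^^^^^^^^^^^^^^^^
  File "fit.py", line 8, in samp
    m=camera_model(c);q=(P-m["origin"])@rot(m);u=q@np.array(m["mtx"]).T;u=u[:,:2]/u[:,2:];return map_coordinates(im[c],[u[:,1],u[:,0]],order=1)
ValueError: time passes only in moves, steps and waits
```

```bash
sed -i 's/^im={}/im={};M={c:camera_model(c) for c in("top","scene")}/; s/m=camera_model(c);q/m=M[c];q/' fit.py; python3 fit.py
```

```text
top [ 0.5681  0.1707 45.039 ] -190.0
scene [ 0.5665  0.1729 45.3746] -70.8
lands 0.5687 0.1704 [0.0357 0.0362 0.0364 0.0354 0.0367 0.0364] [  14.3  -45.6 -105.8 -165.4  134.8   73.9] slot [44.3 44.4 44.2 44.6 44.8 43.9]
knob dir -142.62099492586123
```

```bash
cat > fit2.py <<'E'
exec(open("fit.py").read().split("L=np")[0])
g=cv2.imread("pics/t0.png",0).astype(float);im["top"]=g;im["scene"]=cv2.imread("pics/s0.png",0).astype(float)
def ring(x,y,rs,angs,z):
    r,t=np.meshgrid(rs,np.radians(angs));return np.c_[x+(r*np.cos(t)).ravel(),y+(r*np.sin(t)).ravel(),np.full(r.size,z)]
def score(p,c,vis,tn):
    x,y,yaw=p
    ts=[yaw+60*k for k in range(-4,4) if vis[0]<=yaw+60*k<=vis[1]]
    T=samp(c,np.vstack([ring(x,y,np.linspace(.0315,.0375,4),[t-5,t,t+5],.013) for t in ts])).mean()
    G=samp(c,np.vstack([ring(x,y,np.linspace(.0325,.0375,4),[t+22,t+30,t+38],.013) for t in ts[:-1]])).mean()
    s=G-T
    s+=tn*(samp(c,ring(x,y,np.linspace(.022,.0275,3),range(0,360,6),.09)).mean()-samp(c,ring(x,y,np.linspace(.0295,.032,3),range(0,360,6),.09)).mean())
    O=samp(c,np.vstack([ring(x,y,np.linspace(.0395,.043,3),[t-6,t,t+6],.013) for t in ts])).mean()
    return -s-.5*(O-T)
for c,vis in(("top",(-190,40)),("scene",(-260,20))):
    rs=[minimize(score,(.415,.3143,y0),args=(c,vis,1),method="Nelder-Mead",options=dict(initial_simplex=[(.415,.3143,y0),(.419,.3143,y0),(.415,.318,y0),(.415,.3143,y0+5)])) for y0 in(9,14,19,24)]
    for b in rs: print(c,b.x.round(4),b.fun.round(1))
E
python3 fit2.py
```

```text
top [ 0.4167  0.315  17.6175] -207.1
top [ 0.4167  0.315  17.582 ] -207.1
top [ 0.4167  0.315  17.5923] -207.1
top [ 0.4166  0.315  17.6477] -207.1
scene [ 0.4096  0.3137 20.    ] -116.0
scene [ 0.4096  0.3137 20.0001] -116.0
scene [ 0.4097  0.3137 20.0001] -116.0
scene [ 0.4096  0.3137 20.0001] -116.0
```

```bash
python3 -c "
from h import *
cmd(.416,.3147,.043,0)"
```

```text
t 11.55 p [0.4204 0.2989 0.2279] psi 0.36 tilt 0.27 -> [ 0.0316 -0.0069  0.3698] [-0.0032 -0.0001  0.0042]
```

Request:
step_arm --rows "1 0.02 -0.004 0.05 0 0 0; 1 0.032 -0.007 0.12 0 0 0; 1 0.032 -0.007 0.18 0 0 0; 1 0.032 -0.007 0.22 0 0 0; 1 0.032 -0.007 0.22 0 0 0; 1 0.032 -0.007 0.22 0 0 0; 1 0.032 -0.007 0.22 0 0 0; 1 0.032 -0.007 0.22 0 0 0" --newtons 60

```text
clock: 12.55
tcp_pos: [0.4221, 0.312, 0.1209]
orientation: [0.0, 0.708, 0.707, 0.001]
wrist_force: [-0.8, -0.1, -0.1]
width: 0.0854
finger_force: 0.0
```

```bash
python3 -c "
from h import *
cmd(.416,.3147,.043,0)"
```

```text
t 12.55 p [0.4221 0.312  0.1209] psi -0.06 tilt 0.11 -> [ 0.0052 -0.0124  0.1558] [ 0.0012 -0.0006 -0.0007]
```

Request:
step_arm --rows "1 0.005 -0.012 0.01 0 0 0; 1 0.005 -0.012 0.08 0 0 0; 1 0.005 -0.012 0.15 0 0 0; 1 0.005 -0.012 0.156 0 0 0; 1 0.005 -0.012 0.156 0 0 0; 0 0.005 -0.012 0.156 0 0 0; 0 0.005 -0.012 0.156 0 0 0; 0 0.005 -0.012 0.156 0 0 0" --newtons 60

```text
clock: 13.55
tcp_pos: [0.4168, 0.3152, 0.0437]
orientation: [0.0, 0.707, 0.707, 0.002]
wrist_force: [-0.5, -0.2, 6.7]
width: 0.0565
finger_force: 63.9
```

```bash
python3 -c "
from h import *
cmd(.416,.3147,.043,0);o=tool()[2];print(o['width'],o['finger_force'])"
```

```text
t 13.55 p [0.4168 0.3152 0.0437] psi -0.06 tilt 0.21 -> [-0.001  -0.0017  0.0014] [ 0.002  -0.0013 -0.0007]
0.05651728137832997 63.89971375465393
```

```bash
python3 -c "
from h import *
cmd(.568,.171,.2,27.3)"
```

```text
t 13.55 p [0.4168 0.3152 0.0437] psi -0.06 tilt 0.21 -> [-0.2875  0.3036 -0.3122] [ 0.0023 -0.0008 -0.3184]
```

Request:
step_arm --rows "0 0 0 -0.06 0 0 0; 0 0 0 -0.15 0 0 0; 0 -0.01 0.01 -0.24 0 0 -0.03; 0 -0.07 0.07 -0.3 0 0 -0.1; 0 -0.14 0.15 -0.312 0 0 -0.17; 0 -0.21 0.22 -0.312 0 0 -0.24; 0 -0.265 0.28 -0.312 0 0 -0.3; 0 -0.288 0.304 -0.312 0.001 -0.001 -0.319" --newtons 80

```text
clock: 14.55
tcp_pos: [0.5682, 0.1679, 0.1972]
orientation: [-0.0, 0.52, 0.854, -0.001]
wrist_force: [-0.5, 0.2, -2.3]
width: 0.0565
finger_force: 85.2
```

Request:
step_arm --rows "0 0 0 0.005 0 0 0; 0 0 0 0.02 0 0 0; 0 0 0 0.035 0 0 0; 0 0 0 0.035 0 0 0; 0 0 0 0.035 0 0 0; 0 0 0 0.035 0 0 0; 0 0 0 0.035 0 0 0; 0 0 0 0.035 0 0 0"

```text
clock: 15.55
tcp_pos: [0.5673, 0.1701, 0.1805]
orientation: [0.0, 0.52, 0.854, -0.001]
wrist_force: [0.1, 0.2, -0.9]
width: 0.056
finger_force: 85.2
```

```bash
python3 -c "
from h import *
cmd(.568,.171,.16,27.3)
a=snapshot('scene');b=snapshot('top');save(a,'s7.png');save(b,'t7.png')
c=np.hstack([cv2.resize(b[130:210,195:275],None,fx=4.8,fy=4.8,interpolation=cv2.INTER_CUBIC),cv2.resize(a[125:205,200:280],None,fx=4.8,fy=4.8,interpolation=cv2.INTER_CUBIC)]);save(c,'c7.png')
o=tool()[2];print(o['wrist_force'],o['width'])"
```

```text
t 15.55 p [0.5673 0.1701 0.1805] psi 27.36 tilt 0.11 -> [0.0011 0.0022 0.041 ] [-0.001   0.0008  0.0006]
[-0.66637288 -0.50220766 -2.65138076] 0.05622039347546357
```

View pics/c7.png

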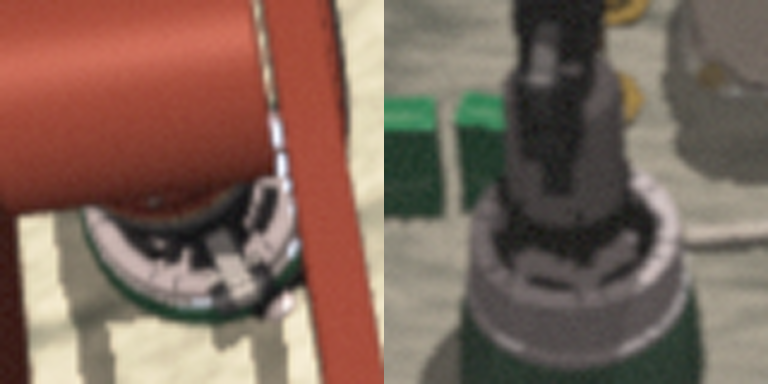

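Request:
step_arm --rows "0 0.001 0.002 0.01 0 0 0; 0 0.001 0.002 0.02 0 0 0; 0 0.001 0.002 0.026 0 0 0; 0 0.001 0.002 0.032 0 0 0; 0 0.001 0.002 0.038 0 0 0; 0 0.001 0.002 0.044 0 0 0; 0 0.001 0.002 0.044 0 0 0; 0 0.001 0.002 0.044 0 0 0"

```text
clock: 16.65
tcp_pos: [0.568, 0.1709, 0.1583]
orientation: [0.0, 0.52, 0.854, -0.001]
wrist_force: [0.7, 0.5, -2.2]
width: 0.0564
finger_force: 85.2
```

```bash
python3 -c "
from h import *
cmd(.568,.171,.144,27.3)
o=tool()[2];print(o['wrist_force'],o['wrist_torque'],o['width'])"
```

```text
t 16.65 p [0.568  0.1709 0.1583] psi 27.36 tilt 0.11 -> [0.0001 0.0001 0.0287] [-0.0009  0.0008  0.0007]
[ 0.72807616  0.5112295  -2.17118953] [ 0.06380116 -0.14468538 -0.050971  ] 0.056421816148617715
```

Request:
step_arm --rows "0 0 0 0.006 0 0 0; 0 0 0 0.012 0 0 0; 0 0 0 0.018 0 0 0; 0 0 0 0.022 0 0 0; 0 0 0 0.026 0 0 0; 0 0 0 0.03 0 0 0; 0 0 0 0.03 0 0 0; 0 0 0 0.03 0 0 0"

```text
clock: 17.65
tcp_pos: [0.5682, 0.1709, 0.145]
orientation: [0.0, 0.52, 0.854, -0.001]
wrist_force: [-2.3, -0.5, 7.6]
width: 0.0561
finger_force: 85.4
```

```bash
python3 -c "
from h import *
cmd(.568,.171,.144,27.3)
o=tool()[2];print(o['wrist_force'],o['wrist_torque'],o['width'])"
```

```text
t 17.65 p [0.5682 0.1709 0.145 ] psi 27.36 tilt 0.11 -> [ 0.0004 -0.0002  0.002 ] [-0.0008  0.001   0.0007]
[-2.3473383  -0.54906277  7.61861443] [-0.04939717  0.42194546 -0.04992508] 0.056061106521205994
```

Request:
step_arm --rows "0 0 0 0.001 0 0 0; 0 0 0 0.002 0 0 0; 0 0 0 0.003 0 0 0; 0 0 0 0.004 0 0 0; 0 0 0 0.004 0 0 0; 0 0 0 0.004 0 0 0; 0 0 0 0.004 0 0 0; 0 0 0 0.004 0 0 0"

```text
clock: 18.65
tcp_pos: [0.5682, 0.1709, 0.1448]
orientation: [0.0, 0.52, 0.854, -0.001]
wrist_force: [-4.8, -0.7, 14.3]
width: 0.0561
finger_force: 85.7
```

```bash
python3 -c "
from h import *
cmd(.568,.171,.144,27.3)
o=tool()[2];print(o['wrist_force'],o['width'],o['joint_vel'].round(3))
a=snapshot('scene');snapshot('top');save(np.vstack([cv2.resize(a[110:230,190:420],None,fx=3,fy=3,interpolation=cv2.INTER_CUBIC)]),'c8.png')
for l in ('mill_lid','mill_cup','carton_a','mug','packet','oval_tin'):print(l,[(np.round(d['point'],3),round(d['score'],2)) for d in recognise('scene',l)[:2]])"
```

```text
t 18.65 p [0.5682 0.1709 0.1448] psi 27.37 tilt 0.12 -> [ 0.0004 -0.0003  0.0016] [-0.0009  0.001   0.0008]
[-4.78948659 -0.74278827 14.323406  ] 0.056125422904938986 [-0.    -0.     0.    -0.002  0.002 -0.002]
mill_lid [(array([ 0.664, -0.076,  0.111]), 0.91)]
mill_cup [(array([0.554, 0.149, 0.148]), 0.58)]
carton_a [(array([0.62 , 0.328, 0.053]), 0.83), (array([0.642, 0.293, 0.063]), 0.56)]
mug [(array([0.539, 0.416, 0.063]), 0.59)]
packet [(array([0.42 , 0.132, 0.018]), 0.91)]
oval_tin [(array([ 0.48 , -0.024,  0.019]), 0.6)]
```

View pics/c8.png

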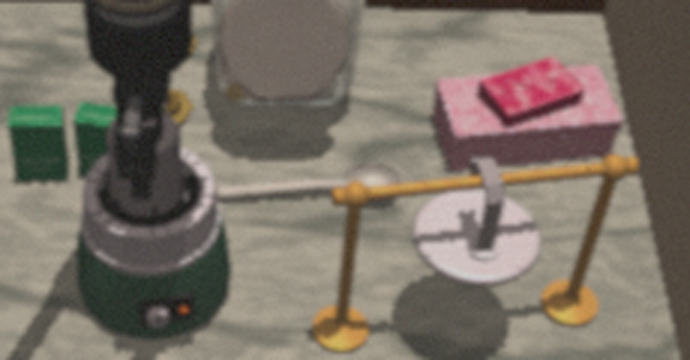

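The picture shows the lid hanging on the bar at (485,200) and the cup seated upright in the mouth at (150,180). The force jumped while the tool hardly moved, so the plate is on its stop.

```bash
python3 -c "
from workcell import *
print(finish_job())"
```

```text
the job is handed in; nothing more can be done
None
```

The job is handed in: the lid hangs by its hook on the brass bar, and the cup is meshed in the mill's mouth, still gripped and pressed down to the switch's stop at about 14 N; the interface returned no verdict.

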